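# Unlock the well-plate carrier and hold it out over the edge

## Robot

A 6-joint arm with a two-finger parallel gripper is mounted at the origin on the work surface. World frame = base frame: x ahead of the robot, y to its left, z up, the work surface at z = 0. Lengths are in m, angles in rad, forces in N, time in s.
With the tool pointing down it reaches from about 0.275 to 0.825 m from the base axis. Payload 5.2 kg.
Tool frame: the origin (TCP) lies on the centre line of the jaws, within the pads' length; the fingertips stand 14 mm ahead of it and the grasp point (between the pads) lies 5 mm behind it (r.tcp_to_tips is the z of the fingertips in the tool frame, in m); z points along the fingers, y is the line along which they close (so a half turn about z gives the same grasp; the last joint's range is limited). The gripper opens to 93 mm and grips with 3 to 60 N. Pads are 15 mm wide; open, the fingers measure 128 mm over their backs; the gripper's body (75 mm by 188 mm) begins 65 mm behind the grasp point.
Start: joints at [-1.482, 0.259, 1.535, -0, 1.348, -0.203], TCP at [0.158, -0.527, 0.233] pointing down, gripper open.
Joint ranges: [-3.14, 3.14], [-0.91, 2.08], [0.19, 2.58], [-1.22, 4.36], [0.22, 2.71], [-3.12, 3.12]. Speed limits (rad/s): [2.57, 2.57, 3.14, 3.14, 3.14, 3.14].

## Interface

Orientations are given as a unit quaternion [w, x, y, z].
In Python, from plant import state, imaging, job, silhouettes, landmark_of, r gives the robot as it stands.
- The arm moves only by the tool servo_tool, never from a script. Its argument "commands" is a list of rows, each a list of 3 entries, a list of its own where there are three numbers: the shift along the tool's x, y, z normalised to -1 to 1, where 1 is 0.2 m, then the turn, a rotation vector about the tool's x, y, z normalised to -1 to 1, where 1 is 90 degrees, then the closure, from 0 (fully open) to 1 (shut). In form: [[[x, y, z], [wx, wy, wz], grip], ...]. A call has 1 to 5 rows; each row is the pose to reach, as a shift and turn from the pose commanded when the call began, along the tool's axes at that moment; what a row does not reach only later rows make up. A row lasts 1/10 s, in which the tool goes at most 50 mm and 8.59 degrees, less where a joint would pass 70% of its speed; a pose out of reach is approached as far as the arm can. A call with a number of a shift or a turn outside -1 to 1 is refused whole. A call with a gripper value outside its range is refused whole. The fingers move at their own pace and stop on an object; "grip_force" is the grip in N (left out, the last holds). Time passes only in rows, so rows that repeat a pose let the fingers close. It gives the time, the measured TCP pose, the force, the opening and the grip force at its end, in the units of the state.
- state(): the state, without advancing time (a new reading comes with each control period).
- imaging.snapshot(name): name is "side" or "top"; returns the picture (480x640x3 uint8, blue, green, red); there is no depth.
- imaging.camera_model(name): a dict with "vertical_fov" (degrees; the focal length in pixels is half the picture's height over the tangent of half this angle, whatever the lens; pixels are square), "cx", "cy" (the principal point, pixels), "extrinsics" (4x4, takes a point from camera to world coordinates). Camera axes: x right, y up, looking along -z (the intrinsics and any distortion apply to the point x, -y, -z); pixel columns grow to the right and rows downward; lengths in m; the calibration is good to about 2 mm. A picture is of the moment at which its call begins. camera_model takes no time and is no camera call.
- job.sign_off(): hands the job in; it is judged then, once.
Trained networks look in the newest picture that a camera, given by its name, has taken for a name from the list of things; names that differ only in an ending like _2 or _b are one class to them, and where a whole thing is asked for, a point or a joint stands for the part that bears it (a point fixed in the world has none). Each returns a list of dicts, best first, with "p" (0 to 1); they miss things now and then, are a little off and sometimes report something else, mostly with a low value. They report only what shows in the picture. A call takes as long as a camera call. They do not tell look-alikes from the thing itself.
- silhouettes(thing, camera): "region" (480x640 bool, what is visible of it) and "uv" ([column, row] in pixels, amid what is visible of it).
- landmark_of(thing, camera): "uv" ([column, row] in pixels: a listed point, or the origin of a listed thing).
The state is a dict: "clock": time; "joint_pos": joint angles; "joint_vel": joint speeds; "effort": joint torques, N m; "position": TCP position; "orientation": TCP orientation; "force": force on the tool from outside, world axes, zero at the start; "moment": the same for the moment, N m; "finger_gap": opening from 0.0 (shut) to 1.0 (fully open); "grip_force": force on a finger pad.
Only numpy, scipy, OpenCV 4.12 (cv2) and the standard library are available. Lean on these libraries where they do the work, as an engineer would, in place of code of your own. Each camera call takes 0.05 s, during which the arm holds its last target. There are 200 camera calls.

## Task

Unlock the grey carrier board on the white reading base: turn the orange locking knob anticlockwise (seen from above) to its stop, lift it out and leave it in the yellow dish. Then slide the board straight out over the lime-green edge, lying flat on the base all the way, until its red line is level with that edge. More than half its weight then hangs out, so it would tip: finish while still holding it there, flat and still, and leave the other things on the bench undisturbed.

Things in the scene. Friction and masses are not known exactly. Their poses are not given: they have to be found in the camera images.
- base: White reading base, a fixed block 270 x 160 x 50 mm (its x, y, z). Flat top 50 mm above the bench. Origin on the bench; the block runs from x = -120 to +150 mm and 80 mm to either side in y. -x is the outward direction in which the board slides; the end at x = -120 mm has lime-green trim. z up. The knob's socket is in its top at x = +50 mm, y = 0.
- base_edge (a point): Middle of the base's lime-green top edge, 50 mm above the bench, over which the board slides (x = -120 mm in the base's frame)
- board: Loose grey carrier board 285 x 140 x 8 mm, about 0.5 kg, lying on the base with its axes along the base's. Origin on its underside; it runs from x = -140 mm (outer end) to +145 mm (rear). Centre of mass near x = -19 mm. The knob passes through its 28 mm square hole at x = +50 mm. With the knob out only friction holds it.
- well_plate (a point): Top centre of the white 24-well plate (85 x 128 mm) fixed on the board's outer end, at x = -91 mm, 22.5 mm above the board's underside
- board_mark (a point): Middle of the red line (3 mm wide) across the board's upper face, at x = +18 mm in the board's frame, 8 mm above its underside
- board_handle (a point): Centre of the blue fin handle fixed on the board's top at its rear (x = +120 mm): 14 mm thick along the board's x, 60 mm wide along its y, 36 mm high; this point is 18 mm above the board's top and 18 mm below the fin's top. Grip it across its 14 mm, fingers closing along the board's x
- knob: Loose locking knob, 0.07 kg. Origin on its axis at the underside of its black round flange (42 mm across, 6 mm thick), which lies on the board's top; z is its axis, up. On the flange stands an orange grip bar along the knob's x: 38 mm long, 12 mm thick, 36 mm high (top 42 mm above the origin). Locked at the start: its x axis is 0 to 35 degrees anticlockwise of the base's x. It turns easily
- knob_foot (a point): Foot of the knob on its axis, 21.5 mm below its origin: a cross lug 22 x 7 mm, parallel to the bar, held under the base's top while locked. Turned anticlockwise from above the knob meets a stop with the bar along the base's y, 90 degrees from the base's x (up to 5 degrees further); within 8 degrees of that it lifts straight out, free after 30 mm. 1 to 2 mm of play
- knob_grip (a point): On the knob's axis, 30 mm above its origin, 12 mm below the bar's top: where to grip the bar across its 12 mm thickness
- dish: Yellow open square dish fixed on the bench, 130 x 130 mm outside, 20 mm high, 4 mm walls and floor; origin at the centre of its underside. The knob may stand or lie in it
- bottle: Bystander: amber glass bottle with blue cap, 52 mm across, 115 mm tall; origin at the centre of its underside. Leave it alone
- jar: Bystander: clear round jar, 60 mm across, 70 mm tall; origin at the centre of its underside. Leave it alone
- tipbox: Bystander: yellow pipette-tip box, 85 x 120 x 50 mm; origin at the centre of its underside. Leave it alone
- beaker: Bystander: glass beaker, 64 mm across, 80 mm tall; origin at the centre of its underside. Leave it alone
Not all that is in view belongs to the job. There is more than one size of the knob; the one meant has the size given above. There is more than one size of the dish; the one meant has the size given above.

How it is judged:
By the outcome, as a careful person would: the job done as asked, in the order asked, and still so for the second after the job is handed in, while the arm keeps its last pose, push and grip.
It also fails if it takes over 58 s, if anything falls off the work surface, if the arm or the gripper's body presses on something with over 40 N, if the wrist force passes 120 N, or if a joint passes its speed limit or range.

## Working session

There is one attempt and no reset: what is moved stays moved. The work goes in short steps, Python scripts to look and compute and a tool call to move; the robot and the scene stay as the last step left them, time stands still between calls to the robot, and variables do not carry over. Pictures are saved under pics/ and viewed, at most 10 in all, crops included, and the job is handed in when it is done.

Besides the shell and the picture viewer there is one more tool, called by a JSON object that holds its "api" and its "payload", one argument or row to a line. servo_tool: Moves the arm, as the interface text tells. Its arguments: {"type":"object","properties":{"commands":{"type":"array","items":{"type":"array"}},"grip_force":{"type":"number"}},"required":["commands"]}

```bash
mkdir -p pics; ls
cat > h.py <<'E'
import numpy as np, cv2
from plant import state, imaging, job, silhouettes, landmark_of, r
from scipy.spatial.transform import Rotation as R
def cam(n):
    m=imaging.camera_model(n); f=240/np.tan(np.radians(m['vertical_fov'])/2); return m,f,np.array(m['extrinsics'])
def ray(n,uv):
    m,f,E=cam(n); d=np.array([(uv[0]-m['cx'])/f,-(uv[1]-m['cy'])/f,-1]); return E[:3,3],E[:3,:3]@d
def at(n,uv,z):
    o,d=ray(n,uv); return o+d*(z-o[2])/d[2]
def px(n,P):
    m,f,E=cam(n); c=E[:3,:3].T@(np.array(P)-E[:3,3]); return np.array([m['cx']+f*c[0]/-c[2], m['cy']+f*c[1]/c[2]])
def tri(ua,ub):
    (o,d),(p,e)=ray('top',ua),ray('side',ub); d/=np.linalg.norm(d);e/=np.linalg.norm(e)
    s=np.linalg.lstsq(np.c_[d,-e],p-o,rcond=None)[0]; a,b=o+d*s[0],p+e*s[1]; return (a+b)/2,np.linalg.norm(a-b)
E
python3 - <<'E'
from h import *
for n in('top','side'):
    im=imaging.snapshot(n); cv2.imwrite(f'pics/{n}0.png',im); print(n,imaging.camera_model(n))
    for t in ['base_edge','well_plate','board_mark','board_handle','knob','knob_grip','dish','bottle','jar','tipbox','beaker']:
        print(t,[(np.round(l['uv']).tolist(),round(float(l['p']),2)) for l in landmark_of(t,n)[:4]])
print(state(), r.tcp_to_tips)
E
```

```text
pics
top {'vertical_fov': 57.53960248828243, 'cx': 319.64614197451135, 'cy': 242.00357728868013, 'extrinsics': array([[ 0.10105989,  0.97157117, -0.21409426,  0.33834556],
       [-0.99487424,  0.09793798, -0.02516725, -0.07310822],
       [-0.00348382,  0.21554027,  0.97648874,  0.91118763],
       [ 0.        ,  0.        ,  0.        ,  1.        ]])}
base_edge [([228.0, 214.0], 0.67), ([304.0, 149.0], 0.67)]
well_plate [([286.0, 245.0], 0.65)]
board_mark [([238.0, 220.0], 0.84), ([229.0, 215.0], 0.25)]
board_handle [([198.0, 191.0], 0.56)]
knob [([230.0, 214.0], 0.94), ([144.0, 230.0], 0.62), ([209.0, 145.0], 0.61)]
knob_grip [([138.0, 224.0], 0.67), ([209.0, 138.0], 0.63), ([222.0, 210.0], 0.6)]
dish [([416.0, 399.0], 0.83), ([457.0, 264.0], 0.8), ([221.0, 207.0], 0.33)]
bottle [([361.0, 171.0], 0.62)]
jar [([418.0, 202.0], 0.81), ([230.0, 212.0], 0.57), ([241.0, 222.0], 0.15)]
tipbox [([499.0, 212.0], 0.27)]
beaker [([497.0, 216.0], 0.91)]
side {'vertical_fov': 56.68041941120061, 'cx': 315.69886864735383, 'cy': 238.8274201157991, 'extrinsics': array([[-0.97430964,  0.12979408, 
[... 772 characters left out ...]
k': 1.2, 'joint_pos': array([-1.48181978e+00,  2.58597492e-01,  1.53503496e+00,  1.24263957e-05,
        1.34799900e+00, -2.02783784e-01]), 'joint_vel': array([-0.0006948 ,  0.00081032, -0.00074979,  0.00172291,  0.00017556,
       -0.00019478]), 'effort': array([-2.03843454e-03, -4.37211084e+01, -2.84302855e+01,  7.18301861e-02,
        3.14411579e-02, -5.89610067e-06]), 'position': array([ 0.1582354 , -0.52673416,  0.23264003]), 'orientation': array([-1.90224183e-05,  9.89378545e-01,  1.45361945e-01,  7.15303874e-06]), 'force': array([-0.61395856, -0.64109596, -0.64311884]), 'moment': array([ 0.00587722,  0.0230465 , -0.04038475]), 'grip_force': 0.0, 'finger_gap': 0.9985214096555909} 0.014
```

View pics/top0.png

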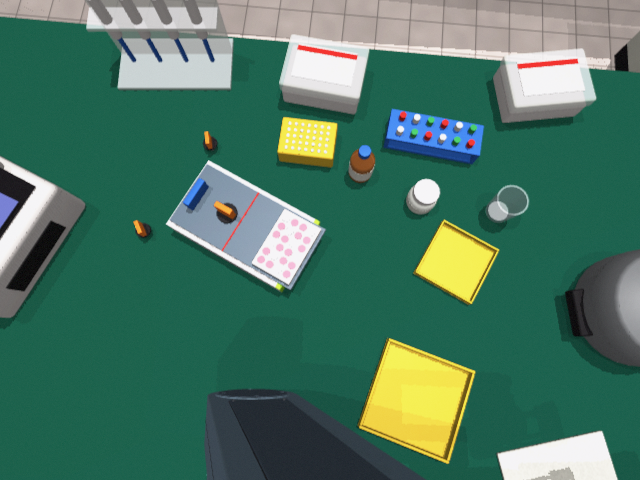

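View pics/side0.png

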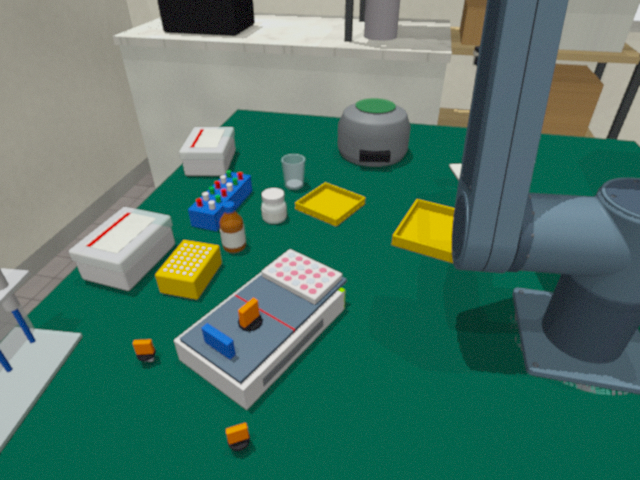

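Top view: the locked knob is at (226,211) on the board. Look-alike knobs stand loose at (209,141) and (142,229). There are two dishes, a small one at (457,262) and a large one at (417,400); measured size will settle which. The side view agrees (knob at (249,314)).

```bash
cat > fit.py <<'E'
from h import *
from scipy.optimize import least_squares
def box(cx,cy,lx,ly,z0,z1): return np.array([[cx+a*lx/2,cy+b*ly/2,z] for a in(-1,1) for b in(-1,1) for z in(z0,z1)])
def place(P,x,y,t): c,s=np.cos(t),np.sin(t); return np.c_[x+c*P[:,0]-s*P[:,1],y+s*P[:,0]+c*P[:,1],P[:,2]]
def mom(m):
    M=m if isinstance(m,dict) else cv2.moments(m); a=M['m00']; return np.array([M['m10']/a,M['m01']/a,M['mu20']/a,M['mu11']/a,M['mu02']/a])
def pm(n,P): return mom(cv2.convexHull(np.array([px(n,p) for p in P],np.float32)))
RNG={'blue':((105,120,60),(125,255,255)),'orange':((6,170,120),(17,255,255)),'yellow':((20,150,90),(34,255,255))}
def mask(im,col,near,rad=45):
    m=cv2.inRange(cv2.cvtColor(im,cv2.COLOR_BGR2HSV),*RNG[col]); z=np.zeros_like(m); cv2.circle(z,tuple(map(int,near)),rad,255,-1)
    k,l,s,_=cv2.connectedComponentsWithStats(m&z); return (l==1+np.argmax(s[1:,4])).astype(np.uint8)
W=np.array([1,1,.05,.05,.05])
def fitbox(B,ms,x0):
    obs={n:mom(cv2.moments(m,True)) for n,m in ms.items()}
    f=lambda q:np.concatenate([W*(pm(n,place(B,*q))-o) for n,o in obs.items()])
    s=least_squares(f,x0,x_scale=[.01,.01,.1],diff_step=1e-4); return s.x,f(s.x)
E
python3 - <<'E'
from fit import *
im={n:cv2.imread(f'pics/{n}0.png') for n in('top','side')}
np.set_printoptions(precision=4,suppress=True)
c=lambda n,uv,z:at(n,uv,z)
h0=c('top',(196,193),.076); k0=c('top',(226,211),.09); t0=np.arctan2(*(h0-k0)[1::-1]); print('guess',h0,k0,t0)
mh={'top':mask(im['top'],'blue',(196,193)),'side':mask(im['side'],'blue',(218,340))}
mk={'top':mask(im['top'],'orange',(226,211),20),'side':mask(im['side'],'orange',(249,313),22)}
for nm,B,ms,x0 in(('handle',box(0,0,.014,.06,.058,.094),mh,[*h0[:2],t0]),('knob',box(0,0,.038,.012,.064,.1),mk,[*k0[:2],t0+.3])):
    for sub in(ms,{'top':ms['top']},{'side':ms['side']}):
        x,e=fitbox(B,sub,x0); print(nm,list(sub),x,np.degrees(x[2]),e.round(2),[int(m.sum()) for m in sub.values()])
for near in((457,262),(417,400)):
    m=mask(im['top'],'yellow',near,80); pts=cv2.findContours(m,0,2)[0]; pts=max(pts,key=cv2.contourArea)
    P=np.array([c('top',p[0],.02)[:2] for p in pts],np.float32); print('dish',near,cv2.minAreaRect(P))
for nm,uv in(('line',(257,193)),('line',(223,250)),('trim',(317,222)),('trim',(280,288))): print(nm,c('top',uv,.055))
for nm,a,b in(('plate',(286,245),(300,274)),('knobgrip',(222,210),(250,312)),('handle',(198,191),(219,342)),('mark',(238,220),(265,311))): print(nm,tri(a,b))
for nm,uv,z in(('bottle',(361,171),0),('jar',(418,202),0),('tipbox',(307,140),.05),('beaker',(497,213),0),('k1',(209,145),0),('k2',(144,230),0)): print(nm,c('top',uv,z))
o=cv2.resize(im['top'][150:300,150:350],(800,600),interpolation=2); cv2.imwrite('pics/crop1.png',o)
E
```

```text
guess [0.5968 0.2057 0.076 ] [0.5618 0.1366 0.09  ] 1.1017176012151388
handle ['top', 'side'] [0.5955 0.2064 1.1442] 65.55515471256031 [-0.06 -0.27  0.13 -0.04  0.13  0.2   0.01  0.18  0.1   0.18] [402, 657]
handle ['top'] [0.5949 0.2062 1.1429] 65.48106633956435 [ 0.   -0.    0.13 -0.05  0.13] [402]
handle ['side'] [0.5958 0.2065 1.1431] 65.49454478870125 [-0.   -0.01  0.17  0.11  0.19] [657]
knob ['top', 'side'] [0.5649 0.1426 1.1786] 67.52690288859314 [-2.04 -0.98  0.3   0.32  0.32  0.92 -2.09  0.15  0.13  0.81] [82, 295]
knob ['top'] [0.5633 0.1383 1.3065] 74.85687504522141 [ 0.   -0.    0.43  0.14  0.15] [82]
knob ['side'] [0.5648 0.1475 1.0197] 58.424942022567436 [ 0.   -0.01  0.47  0.17  0.57] [295]
dish (457, 262) ((0.5217460989952087, -0.33495593070983887), (0.1313638538122177, 0.13406378030776978), 65.27840423583984)Traceback (most recent call last):
  File "<stdin>", line 13, in <module>
  File "<stdin>", line 4, in <lambda>
  File "h.py", line 9, in at
    o,d=ray(n,uv); return o+d*(z-o[2])/d[2]
        ~~~^^^^^^
  File "h.py", line 7, in ray
    m,f,E=cam(n); d=np.array([(uv[0]-m['cx'])/f,-(uv[1]-m['cy'])/f,-1]); return E[:3,3],E[:3,:3]@d
          ~~~^^^
  File "h.py", line 5, in cam
    m=imaging.camera_model(n); f=240/np.tan(np.radians(m['vertical_fov'])/2); return m,f,np.array(m['extrinsics'])
ValueError: time passes only in moves, steps and waits
```

The dish at (457,262) measures about 131 mm, so it's the right one. I'll fix the orange mask and cache the camera model.

```bash
sed -i "s/^def cam(n):/from functools import lru_cache\n@lru_cache\ndef cam(n):/" h.py; sed -i "s/'orange':((6,170,120)/'orange':((3,140,50)/; s/(17,255,255)/(20,255,255)/" fit.py
cat > m.py <<'E'
from fit import *
im={n:cv2.imread(f'pics/{n}0.png') for n in('top','side')}
np.set_printoptions(precision=4,suppress=True)
c=lambda n,uv,z:at(n,uv,z)
mk={'top':mask(im['top'],'orange',(226,211),20),'side':mask(im['side'],'orange',(249,313),22)}
B=box(0,0,.038,.012,.064,.1)
for sub in(mk,{'top':mk['top']},{'side':mk['side']}):
    x,e=fitbox(B,sub,[.564,.142,1.4]); print(list(sub),x,np.degrees(x[2]),e.round(2),[int(m.sum()) for m in sub.values()])
for near in((457,262),(417,400)):
    m=mask(im['top'],'yellow',near,80); pts=cv2.findContours(m,0,2)[0]; pts=max(pts,key=cv2.contourArea)
    P=np.array([c('top',p[0],.02)[:2] for p in pts],np.float32); print('dish',near,cv2.minAreaRect(P))
for nm,uv in(('line',(257,193)),('line',(223,250)),('trim',(317,222)),('trim',(280,288))): print(nm,c('top',uv,.055))
for nm,a,b in(('plate',(286,245),(300,274)),('handle',(198,191),(219,342)),('mark',(238,220),(265,311))): print(nm,tri(a,b))
for nm,uv,z in(('bottle',(361,171),0),('jar',(418,202),0),('tipbox',(307,140),.05),('beaker',(497,213),0),('k1',(209,145),0),('k2',(144,230),0)): print(nm,c('top',uv,z))
o=np.hstack([cv2.resize(im['top'][185:240,190:260],(400,314),interpolation=2),cv2.resize(im['side'][285:340,215:285],(400,314),interpolation=2)]); 
o2=np.hstack([cv2.resize(mk['top'][185:240,190:260]*255,(400,280)),cv2.resize(mk['side'][285:340,215:285]*255,(400,280))])
cv2.imwrite('pics/crop1.png',np.vstack([o,cv2.cvtColor(o2,8)]))
E
python3 m.py
```

```text
['top', 'side'] [0.5666 0.1427 1.2065] 69.12796544236959 [-0.64 -0.43  0.27  0.05 -0.03  0.39 -0.62  0.11 -0.1   0.08] [191, 432]
['top'] [0.5659 0.1413 1.145 ] 65.6036862775826 [ 0.   -0.    0.19  0.13  0.07] [191]
['side'] [0.5668 0.1442 1.2191] 69.8482528412874 [ 0.   -0.    0.09 -0.1   0.11] [432]
dish (457, 262) ((0.5217460989952087, -0.33495593070983887), (0.1313638538122177, 0.13406378030776978), 65.27840423583984)
dish (417, 400) ((0.24418821930885315, -0.2679845690727234), (0.18255387246608734, 0.1796806901693344), 74.98056030273438)
line [0.6159 0.0877 0.055 ]
line [0.4904 0.1396 0.055 ]
trim [ 0.5668 -0.0415  0.055 ]
trim [0.4264 0.017  0.055 ]
plate (array([0.5114, 0.0142, 0.0673]), np.float64(0.0014630230043210276))
handle (array([0.5998, 0.2036, 0.0699]), np.float64(0.0068437785336751605))
mark (array([0.5507, 0.1164, 0.0628]), np.float64(0.004387915079164008))
bottle [ 0.7074 -0.1244  0.    ]
jar [ 0.6483 -0.2537  0.    ]
tipbox [ 0.7456 -0.0017  0.05  ]
beaker [ 0.6405 -0.4249  0.    ]
k1 [0.7352 0.2203 0.    ]
k2 [0.5265 0.3289 0.    ]
```

View pics/crop1.png

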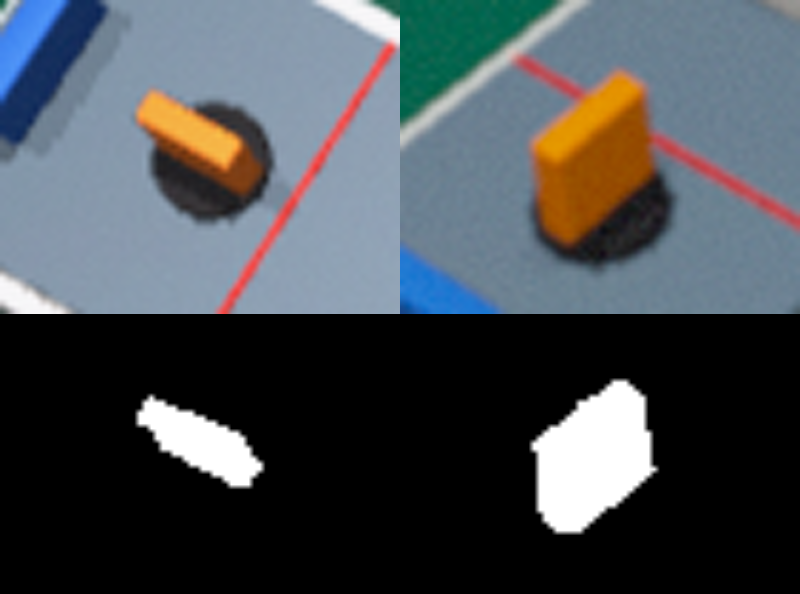

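The crop shows the orange bar on the black flange, nearly along the board's x axis. Fits put the knob axis at (0.567, 0.1425) with the bar at about 68°, and the base yaw at about 66.5°. The distances handle–knob (70.0 mm) and handle–plate (210 mm) match the given sizes. The 130 mm dish is at (0.522, -0.335). Now I'll move to above the knob.

{"api": "servo_tool", "payload": {
  "commands": [
    [[0.73, -0.65, 0], [0, 0, 0], 0],
    [[0.73, -0.65, 0], [0, 0, 0], 0],
    [[0.73, -0.65, 0], [0, 0, 0], 0],
    [[0.73, -0.65, 0], [0, 0, 0], 0],
    [[0.73, -0.65, 0], [0, 0, 0], 0]
  ]
}}

```text
clock: 1.7
position: [0.2627, -0.3556, 0.2328]
orientation: [-0.001, 0.989, 0.148, 0.001]
force: [0.2, -0.5, 0.3]
finger_gap: 0.998
grip_force: 0.0
```

{"api": "servo_tool", "payload": {
  "commands": [
    [[0.73, -0.65, 0], [0, 0, 0], 0],
    [[0.73, -0.65, 0], [0, 0, 0], 0],
    [[0.73, -0.65, 0], [0, 0, 0], 0],
    [[0.73, -0.65, 0], [0, 0, 0], 0],
    [[0.73, -0.65, 0], [0, 0, 0], 0]
  ]
}}

```text
clock: 2.2
position: [0.365, -0.1898, 0.2329]
orientation: [-0.0, 0.989, 0.149, 0.001]
force: [0.1, -0.1, -0.2]
finger_gap: 1.002
grip_force: 0.0
```

{"api": "servo_tool", "payload": {
  "commands": [
    [[0.73, -0.65, 0], [0, 0, 0], 0],
    [[0.73, -0.65, 0], [0, 0, 0], 0],
    [[0.73, -0.65, 0], [0, 0, 0], 0],
    [[0.73, -0.65, 0], [0, 0, 0], 0],
    [[0.73, -0.65, 0], [0, 0, 0], 0]
  ]
}}

```text
clock: 2.7
position: [0.4678, -0.0243, 0.2327]
orientation: [-0.0, 0.989, 0.148, 0.001]
force: [-1.0, -0.3, 0.5]
finger_gap: 1.001
grip_force: 0.0
```

{"api": "servo_tool", "payload": {
  "commands": [
    [[0.6, -0.54, 0], [0, 0, -0.4], 0],
    [[0.6, -0.54, 0], [0, 0, -0.4], 0],
    [[0.6, -0.54, 0], [0, 0, -0.4], 0],
    [[0.6, -0.54, 0], [0, 0, -0.4], 0],
    [[0.6, -0.54, 0], [0, 0, -0.4], 0]
  ]
}}

```text
clock: 3.2
position: [0.5504, 0.1103, 0.232]
orientation: [0.0, 0.895, 0.446, -0.0]
force: [-0.1, 0.8, 0.1]
finger_gap: 1.0
grip_force: 0.0
```

```bash
cat > go.py <<'E'
from h import *
def rel(p,yaw):  # yaw: degrees, world heading of tool x
    s=state(); q=s['orientation']; A=R.from_quat([q[1],q[2],q[3],q[0]])
    T=R.from_matrix(np.c_[[np.cos(np.radians(yaw)),np.sin(np.radians(yaw)),0],[np.sin(np.radians(yaw)),-np.cos(np.radians(yaw)),0],[0,0,-1]])
    np.set_printoptions(precision=4,suppress=True)
    X=A.as_matrix()[:,0]
    print('t',round(s['clock'],2),'pos',s['position'],'yaw',np.degrees(np.arctan2(X[1],X[0])).round(2),'tilt z',A.as_matrix()[:,2],'j',s['joint_pos'],'F',s['force'],'M',s['moment'],'gap',s['finger_gap'],s['grip_force'])
    print('shift',A.inv().apply(np.array(p)-s['position'])/.2,'turn',(A.inv()*T).as_rotvec()/(np.pi/2))
E
python3 -c "
from go import *
rel([.567,.1425,.083],68)"
```

```text
t 3.2 pos [0.5504 0.1103 0.232 ] yaw 52.95 tilt z [-0.0005 -0.0006 -1.    ] j [-0.0005  0.2797  1.508  -0.0006  1.3545  0.6463] F [-0.1146  0.8324  0.0656] M [-0.0486 -0.0267 -0.0276] gap 1.000424164729017 0.0
shift [ 0.1792 -0.0306  0.745 ] turn [-0.0001  0.0005 -0.1672]
```

{"api": "servo_tool", "payload": {
  "commands": [
    [[0.18, -0.03, 0.5], [0, 0, -0.167], 0],
    [[0.18, -0.03, 0.5], [0, 0, -0.167], 0],
    [[0.18, -0.03, 0.5], [0, 0, -0.167], 0],
    [[0.18, -0.03, 0.745], [0, 0, -0.167], 0],
    [[0.18, -0.03, 0.745], [0, 0, -0.167], 0]
  ]
}}

```text
clock: 3.7
position: [0.5627, 0.1405, 0.0799]
orientation: [-0.002, 0.832, 0.555, -0.004]
force: [-1.6, 0.4, -0.1]
finger_gap: 0.999
grip_force: 0.0
```

```bash
python3 -c "
from go import *
rel([.567,.1425,.083],68)
for n in('top','side'): cv2.imwrite(f'pics/{n}1.png',imaging.snapshot(n))
a=cv2.imread('pics/top1.png')[130:280,140:290];b=cv2.imread('pics/side1.png')[230:380,170:320]
cv2.imwrite('pics/c2.png',np.hstack([cv2.resize(x,(400,400)) for x in(a,b)]))"
```

```text
t 3.7 pos [0.5627 0.1405 0.0799] yaw 67.44 tilt z [-0.0098 -0.0014 -1.    ] j [ 0.0531  0.4586  1.6449 -0.001   1.048   0.4474] F [-1.6     0.4137 -0.0992] M [-0.0102  0.0169  0.0214] gap 0.9994666069696045 0.0
shift [ 0.0172  0.0159 -0.0157] turn [-0.0055  0.0032 -0.0063]
```

View pics/c2.png

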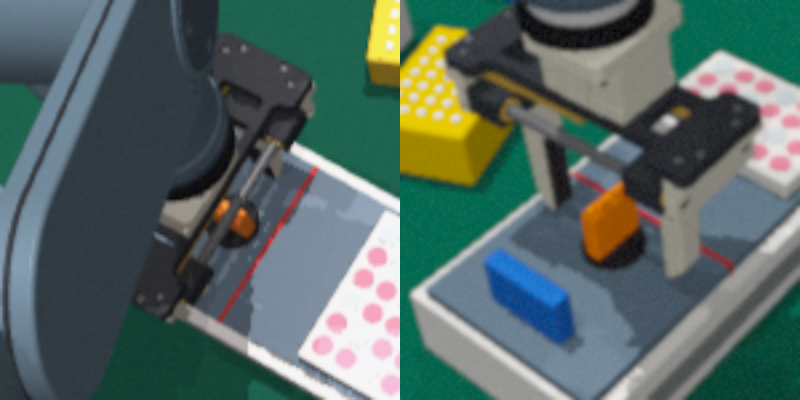

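The fingers straddle the orange bar, centred (side crop ~(610,225)), and clear of the handle and plate. Close on it.

{"api": "servo_tool", "payload": {
  "commands": [
    [[0, 0, 0], [0, 0, 0], 0.7],
    [[0, 0, 0], [0, 0, 0], 0.7],
    [[0, 0, 0], [0, 0, 0], 1],
    [[0, 0, 0], [0, 0, 0], 1],
    [[0, 0, 0], [0, 0, 0], 1]
  ],
  "grip_force": 15
}}

```text
clock: 4.3
position: [0.5666, 0.1431, 0.0842]
orientation: [0.0, 0.83, 0.557, 0.0]
force: [-0.2, -0.5, 0.3]
finger_gap: 0.621
grip_force: 0.0
```

{"api": "servo_tool", "payload": {
  "commands": [
    [[0, 0, 0], [0, 0, 0], 1],
    [[0, 0, 0], [0, 0, 0], 1],
    [[0, 0, 0], [0, 0, 0], 1]
  ]
}}

```text
clock: 4.6
position: [0.5664, 0.1431, 0.0835]
orientation: [-0.0, 0.83, 0.557, -0.0]
force: [0.5, 0.7, -0.6]
finger_gap: 0.359
grip_force: 0.0
```

```bash
python3 -c "
from go import *
rel([.567,.1425,.083],68)"
```

```text
t 4.6 pos [0.5664 0.1431 0.0835] yaw 67.75 tilt z [-0.0002  0.     -1.    ] j [0.0566 0.4553 1.6395 0.     1.0469 0.4449] F [ 0.459   0.7324 -0.6354] M [ 0.0107 -0.0521  0.0035] gap 0.3588979049355506 0.0
shift [-0.0014  0.004   0.0027] turn [-0.0001  0.     -0.0027]
```

{"api": "servo_tool", "payload": {
  "commands": [
    [[0, 0, 0], [0, 0, 0], 1],
    [[0, 0, 0], [0, 0, 0], 1],
    [[0, 0, 0], [0, 0, 0], 1],
    [[0, 0, 0], [0, 0, 0], 1],
    [[0, 0, 0], [0, 0, 0], 1]
  ]
}}

```text
clock: 5.1
position: [0.5664, 0.143, 0.0836]
orientation: [-0.0, 0.83, 0.557, -0.0]
force: [0.5, -0.4, -0.3]
finger_gap: 0.13
grip_force: 15.0
```

```bash
python3 -c "
from go import *
rel([.567,.1425,.083],68)"
```

```text
t 5.1 pos [0.5664 0.143  0.0836] yaw 67.75 tilt z [-0.0001 -0.     -1.    ] j [0.0565 0.4553 1.6395 0.     1.0469 0.4448] F [ 0.5204 -0.3553 -0.2785] M [-0.0451 -0.124  -0.0205] gap 0.13045019021600168 14.986681044101715
shift [-0.0012  0.0037  0.003 ] turn [-0.      0.     -0.0028]
```

Gripped at 12.1 mm with almost no side force. Turning anticlockwise (-z of the tool).

{"api": "servo_tool", "payload": {
  "commands": [
    [[0, 0, 0], [0, 0, -0.09], 1],
    [[0, 0, 0], [0, 0, -0.18], 1],
    [[0, 0, 0], [0, 0, -0.27], 1],
    [[0, 0, 0], [0, 0, -0.36], 1],
    [[0, 0, 0], [0, 0, -0.45], 1]
  ]
}}

```text
clock: 5.6
position: [0.5664, 0.143, 0.0836]
orientation: [-0.0, 0.584, 0.812, -0.0]
force: [-0.2, 0.2, -0.4]
finger_gap: 0.127
grip_force: 15.0
```

{"api": "servo_tool", "payload": {
  "commands": [
    [[0, 0, 0], [0, 0, -0.09], 1],
    [[0, 0, 0], [0, 0, -0.18], 1],
    [[0, 0, 0], [0, 0, -0.27], 1],
    [[0, 0, 0], [0, 0, -0.36], 1],
    [[0, 0, 0], [0, 0, -0.45], 1]
  ]
}}

```text
clock: 6.1
position: [0.5663, 0.1429, 0.0836]
orientation: [-0.0, 0.267, 0.964, -0.0]
force: [-0.7, -1.1, -1.3]
finger_gap: 0.13
grip_force: 15.0
```

```bash
python3 -c "
from go import *
rel([.567,.1425,.083],156.5)"
```

```text
t 6.1 pos [0.5663 0.1429 0.0836] yaw 149.08 tilt z [-0.0002 -0.0001 -1.    ] j [ 0.0564  0.4552  1.6396 -0.0001  1.047  -0.9747] F [-0.6725 -1.1332 -1.3453] M [-0.0155 -0.1916  0.0185] gap 0.12952434248310268 14.98591661453247
shift [-0.0039 -0.0001  0.0031] turn [-0.0001 -0.0001 -0.0825]
```

{"api": "servo_tool", "payload": {
  "commands": [
    [[0, 0, 0], [0, 0, -0.03], 1],
    [[0, 0, 0], [0, 0, -0.06], 1],
    [[0, 0, 0], [0, 0, -0.08], 1],
    [[0, 0, 0], [0, 0, -0.09], 1]
  ]
}}

```text
clock: 6.5
position: [0.5664, 0.143, 0.0836]
orientation: [-0.0, 0.2, 0.98, 0.0]
force: [0.3, 0.0, -0.6]
finger_gap: 0.131
grip_force: 15.0
```

```bash
python3 -c "
from go import *
rel([.567,.1425,.083],156.5)"
```

```text
t 6.5 pos [0.5664 0.143  0.0836] yaw 156.9 tilt z [-0.0001  0.0001 -1.    ] j [ 0.0565  0.4552  1.6396  0.0001  1.0469 -1.1112] F [ 0.2803  0.0452 -0.6136] M [ 0.056  -0.1251 -0.0452] gap 0.13062306544549648 14.98558446764946
shift [-0.0039 -0.0011  0.0031] turn [ 0.     -0.0001  0.0044]
```

{"api": "servo_tool", "payload": {
  "commands": [
    [[0, 0, 0], [0, 0, -0.01], 1],
    [[0, 0, 0], [0, 0, -0.03], 1],
    [[0, 0, 0], [0, 0, -0.03], 1]
  ]
}}

```text
clock: 6.8
position: [0.5664, 0.1434, 0.0836]
orientation: [-0.0, 0.177, 0.984, 0.0]
force: [-0.1, 2.5, -0.2]
finger_gap: 0.127
grip_force: 15.0
```

```bash
python3 -c "
from go import *
rel([.567,.1425,.083],156.5)"
```

```text
t 6.8 pos [0.5664 0.1434 0.0836] yaw 159.56 tilt z [-0.      0.0007 -1.    ] j [ 0.0568  0.4552  1.6395  0.0008  1.0468 -1.1576] F [-0.0583  2.5383 -0.1544] M [ 0.4056 -0.1349 -0.0338] gap 0.12709973456954032 14.984482526779175
shift [-0.0044 -0.0032  0.0031] turn [ 0.0004 -0.0002  0.034 ]
```

{"api": "servo_tool", "payload": {
  "commands": [
    [[0, 0, 0], [0, 0, -0.015], 1],
    [[0, 0, 0], [0, 0, -0.025], 1],
    [[0, 0, 0], [0, 0, -0.025], 1]
  ]
}}

```text
clock: 7.1
position: [0.5664, 0.1436, 0.0836]
orientation: [-0.0, 0.158, 0.987, 0.0]
force: [0.1, 4.6, -2.1]
finger_gap: 0.129
grip_force: 15.0
```

```bash
python3 -c "
from go import *
rel([.5664,.143,.083],158.5)"
```

```text
t 7.1 pos [0.5664 0.1436 0.0836] yaw 161.82 tilt z [ 0.0001  0.001  -1.    ] j [ 0.057   0.4552  1.6395  0.0011  1.0468 -1.1971] F [ 0.124   4.6454 -2.0754] M [ 1.0457 -0.1884 -0.051 ] gap 0.12889829569587413 14.984195977449417
shift [-0.001  -0.0031  0.0032] turn [ 0.0006 -0.0002  0.0369]
```

Side force rises past ~158°, so the stop has been met. I'll ease back slightly and lift gently.

{"api": "servo_tool", "payload": {
  "commands": [
    [[0, 0, 0], [0, 0, 0.03], 1],
    [[0, 0, -0.01], [0, 0, 0.03], 1],
    [[0, 0, -0.03], [0, 0, 0.03], 1],
    [[0, 0, -0.05], [0, 0, 0.03], 1]
  ]
}}

```text
clock: 7.5
position: [0.5664, 0.1424, 0.094]
orientation: [-0.0, 0.181, 0.984, -0.001]
force: [0.4, 0.6, -1.3]
finger_gap: 0.129
grip_force: 15.0
```

```bash
python3 -c "
from go import *
rel([.5664,.143,.083],158.5)"
```

```text
t 7.5 pos [0.5664 0.1424 0.094 ] yaw 159.17 tilt z [-0.0003 -0.0012 -1.    ] j [ 0.0562  0.4432  1.6294 -0.0013  1.0694 -1.1503] F [ 0.3905  0.611  -1.2583] M [ 0.0928 -0.1983 -0.0167] gap 0.1293951275592452 14.986236691474915
shift [0.0009 0.0028 0.0549] turn [-0.0008  0.0001  0.0074]
```

{"api": "servo_tool", "payload": {
  "commands": [
    [[0, 0, -0.05], [0, 0, 0], 1],
    [[0, 0, -0.1], [0, 0, 0], 1],
    [[0, 0, -0.2], [0, 0, 0], 1],
    [[0, 0, -0.35], [0, 0, 0], 1],
    [[0, 0, -0.5], [0, 0, 0], 1]
  ]
}}

```text
clock: 8.0
position: [0.5661, 0.1425, 0.1954]
orientation: [-0.0, 0.181, 0.983, -0.0]
force: [-0.1, -0.2, -1.3]
finger_gap: 0.126
grip_force: 15.0
```

```bash
python3 -c "
from go import *
rel([.5217,-.335,.2],158.5)
for n in('top','side'): cv2.imwrite(f'pics/{n}2.png',imaging.snapshot(n))
a=cv2.imread('pics/top2.png')[130:310,130:340];b=cv2.imread('pics/side2.png')[200:400,160:360]
cv2.imwrite('pics/c3.png',np.hstack([cv2.resize(x,(400,400)) for x in(a,b)]))"
```

```text
t 8.0 pos [0.5661 0.1425 0.1954] yaw 159.1 tilt z [-0.0003 -0.0007 -1.    ] j [ 0.0561  0.3455  1.5071 -0.0007  1.2893 -1.1497] F [-0.0748 -0.2451 -1.2608] M [ 0.0403 -0.2304 -0.0084] gap 0.12639132167528683 14.986540228128433
shift [-0.6443 -2.3097 -0.0213] turn [-0.0005  0.      0.0066]
```

View pics/c3.png

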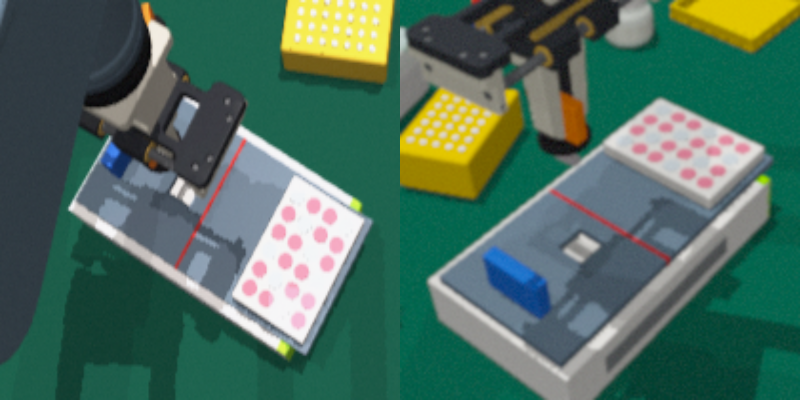

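The knob is out: it hangs in the gripper (side crop ~(570,125)), the hole is empty (~(580,247)) and the board hasn't moved. On to the 130 mm dish.

{"api": "servo_tool", "payload": {
  "commands": [
    [[-0.21, -0.77, 0], [0, 0, 0], 1],
    [[-0.21, -0.77, 0], [0, 0, 0], 1],
    [[-0.21, -0.77, 0], [0, 0, 0], 1],
    [[-0.21, -0.77, 0], [0, 0, 0], 1]
  ],
  "grip_force": 20
}}

```text
clock: 8.5
position: [0.5499, -0.0207, 0.1936]
orientation: [-0.0, 0.183, 0.983, -0.001]
force: [-0.1, -1.1, -0.8]
finger_gap: 0.126
grip_force: 20.0
```

{"api": "servo_tool", "payload": {
  "commands": [
    [[-0.21, -0.77, 0], [0, 0, 0], 1],
    [[-0.21, -0.77, 0], [0, 0, 0], 1],
    [[-0.21, -0.77, 0], [0, 0, 0], 1],
    [[-0.21, -0.77, 0], [0, 0, 0], 1]
  ]
}}

```text
clock: 8.9
position: [0.5343, -0.1795, 0.1935]
orientation: [0.0, 0.183, 0.983, -0.001]
force: [-0.1, 0.8, -0.1]
finger_gap: 0.123
grip_force: 20.0
```

{"api": "servo_tool", "payload": {
  "commands": [
    [[-0.21, -0.77, 0], [0, 0, 0], 1],
    [[-0.21, -0.77, 0], [0, 0, 0], 1],
    [[-0.21, -0.77, 0], [0, 0, 0], 1],
    [[-0.21, -0.77, 0], [0, 0, 0], 1],
    [[-0.21, -0.77, 0], [0, 0, 0], 1]
  ]
}}

```text
clock: 9.4
position: [0.5189, -0.3345, 0.193]
orientation: [-0.0, 0.183, 0.983, 0.0]
force: [0.4, -0.3, -1.6]
finger_gap: 0.129
grip_force: 20.0
```

```bash
python3 -c "
from go import *
rel([.5217,-.335,.054],158.5)
a=imaging.snapshot('side');cv2.imwrite('pics/c4.png',cv2.resize(a[100:300,180:480],(780,520)))"
```

```text
t 9.4 pos [ 0.5189 -0.3345  0.193 ] yaw 158.94 tilt z [-0.0008  0.0009 -1.    ] j [-0.7532  0.4064  1.4221  0.0002  1.3143 -1.9565] F [ 0.4061 -0.3231 -1.5506] M [ 0.0411 -0.1377  0.0212] gap 0.12873395126454762 19.986401796340942
shift [-0.0148  0.0024  0.6949] turn [ 0.0004 -0.0007  0.0049]
```

View pics/c4.png

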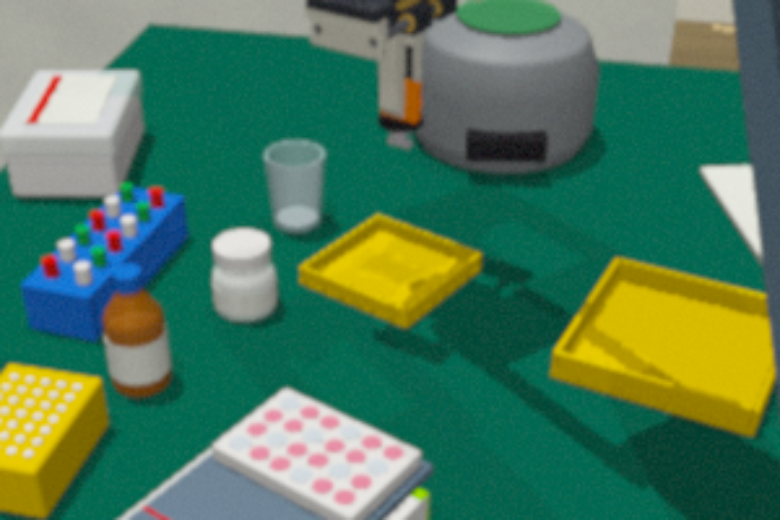

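The crop shows the knob (~(400,110)) hanging above the right dish (~(390,270)); jar, beaker and bottle are clear. Lower it until contact.

{"api": "servo_tool", "payload": {
  "commands": [
    [[-0.01, 0, 0.2], [0, 0, 0], 1],
    [[-0.01, 0, 0.4], [0, 0, 0], 1],
    [[-0.01, 0, 0.58], [0, 0, 0], 1],
    [[-0.01, 0, 0.66], [0, 0, 0], 1],
    [[-0.01, 0, 0.69], [0, 0, 0], 1]
  ]
}}

```text
clock: 9.95
position: [0.5206, -0.3304, 0.0534]
orientation: [-0.002, 0.18, 0.984, 0.002]
force: [-0.2, -0.1, -0.2]
finger_gap: 0.13
grip_force: 20.0
```

{"api": "servo_tool", "payload": {
  "commands": [
    [[0, 0, 0.01], [0, 0, 0], 1],
    [[0, 0, 0.01], [0, 0, 0], 1]
  ]
}}

```text
clock: 10.15
position: [0.5221, -0.3337, 0.0548]
orientation: [0.001, 0.181, 0.984, -0.0]
force: [0.1, -0.1, -0.5]
finger_gap: 0.128
grip_force: 20.0
```

{"api": "servo_tool", "payload": {
  "commands": [
    [[0, 0, 0.01], [0, 0, 0], 1],
    [[0, 0, 0.01], [0, 0, 0], 1]
  ]
}}

```text
clock: 10.35
position: [0.5217, -0.3345, 0.0527]
orientation: [0.001, 0.181, 0.983, -0.0]
force: [-0.3, -0.5, -0.4]
finger_gap: 0.128
grip_force: 20.0
```

{"api": "servo_tool", "payload": {
  "commands": [
    [[0, 0, 0.006], [0, 0, 0], 1],
    [[0, 0, 0.006], [0, 0, 0], 1],
    [[0, 0, 0.006], [0, 0, 0], 0.7],
    [[0, 0, 0.006], [0, 0, 0], 0.5],
    [[0, 0, 0.006], [0, 0, 0], 0.5]
  ]
}}

```text
clock: 10.85
position: [0.5211, -0.3343, 0.0504]
orientation: [-0.0, 0.181, 0.983, 0.0]
force: [-0.8, -0.3, -0.2]
finger_gap: 0.337
grip_force: 0.0
```

{"api": "servo_tool", "payload": {
  "commands": [
    [[0, 0, 0], [0, 0, 0], 0.4],
    [[0, 0, 0], [0, 0, 0], 0.4],
    [[0, 0, 0], [0, 0, 0], 0.4],
    [[0, 0, -0.1], [0, 0, 0], 0.4],
    [[0, 0, -0.2], [0, 0, 0], 0.4]
  ]
}}

```text
clock: 11.35
position: [0.5207, -0.3338, 0.0901]
orientation: [-0.001, 0.181, 0.983, 0.001]
force: [0.7, -0.1, -0.1]
finger_gap: 0.597
grip_force: 0.0
```

{"api": "servo_tool", "payload": {
  "commands": [
    [[0, 0, -0.2], [0, 0, 0], 0.4],
    [[0, 0, -0.4], [0, 0, 0], 0.4],
    [[0, 0, -0.6], [0, 0, 0], 0.4],
    [[0, 0, -0.6], [0, 0, 0], 0.4]
  ]
}}

```text
clock: 11.75
position: [0.5237, -0.3365, 0.2174]
orientation: [0.005, 0.181, 0.983, -0.003]
force: [-0.0, -0.7, 0.6]
finger_gap: 0.602
grip_force: 0.0
```

```bash
python3 -c "
from go import *
rel([.5955,.2064,.16],156.5)
a=imaging.snapshot('side');cv2.imwrite('pics/c5.png',cv2.resize(a[150:270,240:420],(780,520)))
print([(x['uv'],x['p']) for x in landmark_of('knob','side')])"
```

```text
t 11.75 pos [ 0.5237 -0.3365  0.2174] yaw 159.11 tilt z [ 0.0088 -0.0082 -0.9999] j [-0.75    0.3908  1.385  -0.      1.3539 -1.9562] F [-0.0227 -0.7113  0.6187] M [ 0.0099 -0.1584 -0.0116] gap 0.6020268663196263 0.0
shift [0.6355 2.6651 0.2678] turn [-0.0027  0.0071  0.029 ]
[([329.5, 198.9], 0.8), ([146.0, 355.4], 0.67), ([240.5, 440.1], 0.55), ([300.5, 270.9], 0.21)]
```

View pics/c5.png

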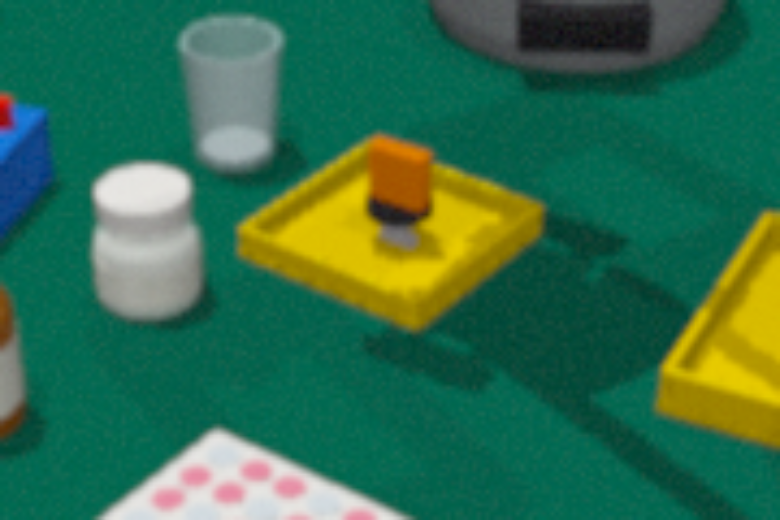

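The knob stands in the middle of the dish (~(400,195)). Next, back to the board's handle at (0.5955, 0.2064).

{"api": "servo_tool", "payload": {
  "commands": [
    [[0.17, 0.75, 0], [0, 0, 0], 0.4],
    [[0.17, 0.75, 0], [0, 0, 0], 0.4],
    [[0.17, 0.75, 0], [0, 0, 0], 0.4],
    [[0.17, 0.75, 0], [0, 0, 0], 0.4]
  ]
}}

```text
clock: 12.25
position: [0.542, -0.1759, 0.2083]
orientation: [-0.002, 0.179, 0.984, 0.002]
force: [0.4, -0.4, 0.7]
finger_gap: 0.599
grip_force: 0.0
```

{"api": "servo_tool", "payload": {
  "commands": [
    [[0.17, 0.75, 0], [0, 0, 0], 0.4],
    [[0.17, 0.75, 0], [0, 0, 0], 0.4],
    [[0.17, 0.75, 0], [0, 0, 0], 0.4],
    [[0.17, 0.75, 0], [0, 0, 0], 0.4]
  ]
}}

```text
clock: 12.65
position: [0.5639, -0.0247, 0.2086]
orientation: [-0.002, 0.179, 0.984, 0.001]
force: [-0.1, -0.3, 0.5]
finger_gap: 0.596
grip_force: 0.0
```

{"api": "servo_tool", "payload": {
  "commands": [
    [[0.17, 0.75, 0], [0, 0, 0], 0.4],
    [[0.17, 0.75, 0], [0, 0, 0], 0.4],
    [[0.17, 0.75, 0], [0, 0, 0], 0.4],
    [[0.17, 0.75, 0], [0, 0, 0], 0.4]
  ]
}}

```text
clock: 13.05
position: [0.586, 0.1267, 0.2086]
orientation: [-0.001, 0.179, 0.984, 0.001]
force: [-0.2, 0.0, 0.4]
finger_gap: 0.601
grip_force: 0.0
```

{"api": "servo_tool", "payload": {
  "commands": [
    [[0.1, 0.41, 0.2], [0, 0, 0.029], 0.4],
    [[0.1, 0.41, 0.2], [0, 0, 0.029], 0.4],
    [[0.1, 0.41, 0.2], [0, 0, 0.029], 0.4],
    [[0.1, 0.41, 0.2], [0, 0, 0.029], 0.4],
    [[0.1, 0.41, 0.2], [0, 0, 0.029], 0.4]
  ]
}}

```text
clock: 13.55
position: [0.5974, 0.2043, 0.1703]
orientation: [-0.0, 0.204, 0.979, -0.001]
force: [0.1, -0.1, -0.1]
finger_gap: 0.603
grip_force: 0.0
```

Run:
```python
from go import *
rel([.5955,.2064,.078],156.5)
import fit
im=imaging.snapshot('side'); m=fit.mask(im,'blue',(218,340)); 
print(m.sum(), fit.fitbox(fit.box(0,0,.014,.06,.058,.094),{'side':m},[.5955,.2064,1.15]))
```

```text
t 13.55 pos [0.5974 0.2043 0.1703] yaw 156.42 tilt z [-0.0004 -0.001  -1.    ] j [ 0.1536  0.4476  1.4155 -0.0009  1.2791 -1.0054] F [ 0.0917 -0.0764 -0.1454] M [ 0.0673 -0.1423  0.0304] gap 0.6025038271994971 0.0
shift [0.0128 0.0063 0.4613] turn [-0.0007  0.     -0.0008]
677 (array([0.5956, 0.2066, 1.1375]), array([-0.0004, -0.0082,  0.1591,  0.0921,  0.1734]))
```

{"api": "servo_tool", "payload": {
  "commands": [
    [[0.013, 0.008, 0.2], [0, 0, 0], 0.4],
    [[0.013, 0.008, 0.35], [0, 0, 0], 0.4],
    [[0.013, 0.008, 0.42], [0, 0, 0], 0.4],
    [[0.013, 0.008, 0.45], [0, 0, 0], 0.4],
    [[0.013, 0.008, 0.45], [0, 0, 0], 0.4]
  ]
}}

```text
clock: 14.1
position: [0.5957, 0.208, 0.0808]
orientation: [0.0, 0.204, 0.979, -0.0]
force: [0.0, -0.2, -0.6]
finger_gap: 0.601
grip_force: 0.0
```

{"api": "servo_tool", "payload": {
  "commands": [
    [[0, 0, 0], [0, 0, 0], 0.4],
    [[0, 0, 0], [0, 0, 0], 0.8],
    [[0, 0, 0], [0, 0, 0], 0.8],
    [[0, 0, 0], [0, 0, 0], 1],
    [[0, 0, 0], [0, 0, 0], 1]
  ],
  "grip_force": 10
}}

```text
clock: 14.6
position: [0.5954, 0.2089, 0.0809]
orientation: [0.0, 0.204, 0.979, 0.0]
force: [-0.6, -0.8, 0.6]
finger_gap: 0.302
grip_force: 0.0
```

{"api": "servo_tool", "payload": {
  "commands": [
    [[0, 0, 0], [0, 0, 0], 1],
    [[0, 0, 0], [0, 0, 0], 1],
    [[0, 0, 0], [0, 0, 0], 1],
    [[0, 0, 0], [0, 0, 0], 1],
    [[0, 0, 0], [0, 0, 0], 1]
  ]
}}

```text
clock: 15.1
position: [0.5951, 0.2085, 0.0805]
orientation: [-0.0, 0.204, 0.979, -0.0]
force: [-1.6, -2.0, 1.5]
finger_gap: 0.148
grip_force: 10.0
```

Run:
```python
from go import *
rel([.5955,.2064,.078],156.5)
```

```text
t 15.1 pos [0.5951 0.2085 0.0805] yaw 156.48 tilt z [-0.0004 -0.0003 -1.    ] j [ 0.1605  0.5305  1.5181 -0.0003  1.0935 -0.9997] F [-1.5874 -1.9873  1.4712] M [-0.3313  0.1193 -0.0874] gap 0.14757603431499966 9.998499602079391
shift [-0.0061 -0.0088  0.0124] turn [-0.0003 -0.0002 -0.0002]
```

Gripped (13.7 mm). Now I'll pin down the base's yaw and the red line and edge positions numerically from the clean first pictures.

```bash
cat > ln.py <<'E'
from fit import *
def redline(n,im,poly=None):
    hsv=cv2.cvtColor(im,cv2.COLOR_BGR2HSV); m=(cv2.inRange(hsv,(0,140,90),(4,255,255))|cv2.inRange(hsv,(172,140,90),(180,255,255)))
    v,u=np.nonzero(m); P=np.array([at(n,(a,b),.058)[:2] for a,b in zip(u,v)])
    return P
E
python3 - <<'E'
from ln import *
np.set_printoptions(precision=4,suppress=True)
for n in('top','side'):
    im=cv2.imread(f'pics/{n}0.png'); P=redline(n,im); P=P[np.hypot(*(P-[.553,.113]).T)<.085]
    vx,vy,x0,y0=cv2.fitLine(P.astype(np.float32),cv2.DIST_HUBER,0,.001,.001).ravel()
    s=(P-[x0,y0])@[vx,vy]; mid=np.array([x0,y0])+np.array([vx,vy])*(s.max()+s.min())/2
    print(n,len(P),'line yaw+90',np.degrees(np.arctan2(vy,vx))%180-90+0,'mid',mid,'len',np.ptp(s))
    hsv=cv2.cvtColor(im,cv2.COLOR_BGR2HSV); g=cv2.inRange(hsv,(30,150,120),(50,255,255))
    k,l,st,c=cv2.connectedComponentsWithStats(g)
    for i in range(1,k):
        if st[i,4]>5: print('  green',st[i],c[i],at(n,c[i],.05)[:2])
E
```

```text
top 79 line yaw+90 66.0515 mid [0.5526 0.1135] len 0.13727770926015398
  green [315 220   5   5  16] [317.1875 221.9375] [ 0.5683 -0.0417]
  green [276 284   7   6  25] [279.08 286.44] [0.4298 0.0197]
side 61 line yaw+90 66.03778 mid [0.5502 0.1148] len 0.13476984573206013
  green [338 288   7   4  20] [341.2  289.25] [0.4312 0.0201]
```

The red line and the trim both give a base yaw of 66.05°. The red-line mid is (0.551, 0.114), so the slide is 138 mm, almost exactly along -y of the tool.

{"api": "servo_tool", "payload": {
  "commands": [
    [[0, 0, 0], [0, 0, 0], 1],
    [[0, 0, 0], [0, 0, 0], 1],
    [[0.0002, -0.03, 0], [0, 0, 0], 1],
    [[0.0004, -0.06, 0], [0, 0, 0], 1],
    [[0.0008, -0.1, 0], [0, 0, 0], 1]
  ],
  "grip_force": 40
}}

```text
clock: 15.6
position: [0.5873, 0.1907, 0.0805]
orientation: [0.0, 0.204, 0.979, 0.001]
force: [1.6, 3.8, 0.3]
finger_gap: 0.148
grip_force: 40.0
```

Run:
```python
from go import *
rel([.5955,.2064,.078],156.5)
```

```text
t 15.6 pos [0.5873 0.1907 0.0805] yaw 156.52 tilt z [ 0.001   0.0009 -1.    ] j [ 0.1331  0.5094  1.5554  0.0009  1.0757 -1.0282] F [1.5709 3.8402 0.2799] M [ 0.4752 -0.2963 -0.0048] gap 0.14784856684110156 39.995352029800415
shift [-0.0063  0.0882  0.0125] turn [0.0008 0.0004 0.0002]
```

{"api": "servo_tool", "payload": {
  "commands": [
    [[0.0004, -0.05, 0], [0, 0, 0], 1],
    [[0.0008, -0.1, 0], [0, 0, 0], 1],
    [[0.0012, -0.15, 0], [0, 0, 0], 1],
    [[0.0016, -0.2, 0], [0, 0, 0], 1],
    [[0.002, -0.25, 0], [0, 0, 0], 1]
  ]
}}

```text
clock: 16.1
position: [0.5665, 0.1439, 0.0806]
orientation: [0.0, 0.204, 0.979, 0.0]
force: [0.9, 2.8, -0.1]
finger_gap: 0.149
grip_force: 40.0
```

{"api": "servo_tool", "payload": {
  "commands": [
    [[0.0004, -0.05, 0], [0, 0, 0], 1],
    [[0.0008, -0.1, 0], [0, 0, 0], 1],
    [[0.0012, -0.15, 0], [0, 0, 0], 1],
    [[0.0016, -0.2, 0], [0, 0, 0], 1],
    [[0.002, -0.25, 0], [0, 0, 0], 1]
  ]
}}

```text
clock: 16.6
position: [0.5464, 0.0985, 0.0806]
orientation: [0.0, 0.204, 0.979, 0.0]
force: [1.7, 5.4, 1.3]
finger_gap: 0.149
grip_force: 40.0
```

{"api": "servo_tool", "payload": {
  "commands": [
    [[0, 0, 0], [0, 0, 0], 1],
    [[0, 0, 0], [0, 0, 0], 1],
    [[0, 0, 0], [0, 0, 0], 1]
  ]
}}

```text
clock: 16.9
position: [0.5458, 0.0975, 0.0805]
orientation: [-0.001, 0.204, 0.979, -0.001]
force: [-2.3, -6.2, 4.0]
finger_gap: 0.145
grip_force: 40.0
```

```bash
cat > ck.py <<'E'
from go import *
from ln import *
rel([.5955,.2064,.078],156.5)
u=np.array([.4059,.9139]); ims=[]
for n,pts in(('top',((317.19,221.94),(279.08,286.44))),('side',((341.2,289.25),))):
    im=imaging.snapshot(n); ims.append(im); P=redline(n,im); P=P[np.hypot(*(P-[.505,.01]).T)<.09]
    if len(P)>5:
        vx,vy,x0,y0=cv2.fitLine(P.astype(np.float32),cv2.DIST_HUBER,0,.001,.001).ravel()
        print(n,len(P),'yaw',np.degrees(np.arctan2(vy,vx))%180-90,'line along u',np.array([x0,y0])@u)
    g=cv2.inRange(cv2.cvtColor(im,cv2.COLOR_BGR2HSV),(30,110,100),(52,255,255)); k,l,st,c=cv2.connectedComponentsWithStats(g)
    for i in range(1,k):
        if st[i,4]>5:
            v,w=np.nonzero(l==i); s=[at(n,(a,b),.05)[:2]@u for a,b in zip(w,v)]; print('  green',st[i],'u range',np.min(s),np.max(s),np.median(s))
a,b=ims; import sys
cv2.imwrite(f'pics/{sys.argv[1]}.png',np.hstack([cv2.resize(x,(400,400),interpolation=2) for x in(a[150:350,190:390],b[200:380,200:380])]))
E
python3 ck.py c6
```

```text
t 16.9 pos [0.5458 0.0975 0.0805] yaw 156.51 tilt z [-0.0018 -0.0027 -1.    ] j [-0.0227  0.4148  1.7167 -0.0032  1.0119 -1.1818] F [-2.3301 -6.1832  3.9789] M [-0.6606  0.0322  0.0046] gap 0.1450391008047161 40.00101327896118
shift [-0.0109  0.5986  0.0104] turn [-0.002  -0.0004  0.0001]
top 80 yaw 66.300674 line along u 0.20713362732380627
  green [314 219   6   6  24] u range 0.18721503661985814 0.19954541251815164 0.193733198571277
  green [275 283   9   9  44] u range 0.18412891903539513 0.1995001115819871 0.1918393807820446
side 28 yaw 66.06105 line along u 0.20690726975747384
  green [317 182   8   6   8] u range -0.11557481548087326 -0.08405531776409438 -0.0996797256166472
  green [338 287   8   5  29] u range 0.18744073606259826 0.19869343685648408 0.19311347756199365
```

View pics/c6.png

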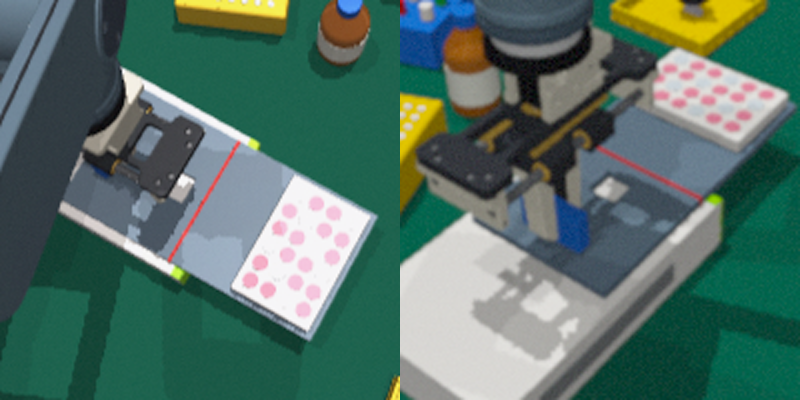

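The board is flat with the red line about 17 mm short of the lime trim (top crop: line at ~(205,205), trim corners at (253,145) and (180,272)). Nearly there; I'll move slowly, then measure the edge sub-pixel.

{"api": "servo_tool", "payload": {
  "commands": [
    [[0.0001, -0.02, 0], [0, 0, 0], 1],
    [[0.0003, -0.04, 0], [0, 0, 0], 1],
    [[0.0005, -0.06, 0], [0, 0, 0], 1],
    [[0.0006, -0.075, 0], [0, 0, 0], 1],
    [[0.0006, -0.075, 0], [0, 0, 0], 1]
  ]
}}

```text
clock: 17.5
position: [0.5408, 0.0857, 0.0807]
orientation: [0.0, 0.204, 0.979, 0.0]
force: [1.7, 3.6, 2.7]
finger_gap: 0.145
grip_force: 40.0
```

{"api": "servo_tool", "payload": {
  "commands": [
    [[0, 0, 0], [0, 0, 0], 1],
    [[0, 0, 0], [0, 0, 0], 1],
    [[0, 0, 0], [0, 0, 0], 1],
    [[0, 0, 0], [0, 0, 0], 1]
  ]
}}

```text
clock: 17.9
position: [0.5408, 0.0857, 0.0806]
orientation: [0.0, 0.204, 0.979, 0.0]
force: [2.7, 5.1, 2.6]
finger_gap: 0.146
grip_force: 40.0
```

```bash
cat >> ck.py <<'E'
C=np.array([.5456,.0972]); w=np.array([-u[1],u[0]])
for n,im in zip(('top','side'),ims):
    f=im.astype(np.float32)
    for y in(-.075,.075):
        us=np.arange(.178,.21,.002); row=[]
        for q in us:
            p=C+(q-C@u)*u+y*w; a=px(n,[*p,.05]); b=cv2.getRectSubPix(f,(1,1),(float(a[0]),float(a[1])))[0,0]; row.append('%.0f:%s'%(q*1000,'/'.join('%d'%t for t in b)))
        print(n,y,' '.join(row))
E
python3 ck.py c7
```

```text
t 17.9 pos [0.5408 0.0857 0.0806] yaw 156.49 tilt z [ 0.0009  0.0004 -1.    ] j [-0.0468  0.4025  1.7364  0.0005  1.0018 -1.2076] F [2.6536 5.0516 2.6452] M [ 0.8322 -0.5144 -0.0247] gap 0.14599296351079252 39.99265909194946
shift [-0.0099  0.6623  0.0137] turn [ 0.0004  0.0004 -0.0001]
top 77 yaw 66.2872 line along u 0.19445294030206278
  green [314 219   6   6  23] u range 0.18721503661985814 0.19954541251815164 0.19356940699563172
  green [275 283   9   9  45] u range 0.18382162845241792 0.1995001115819871 0.19129718867810866
side 30 yaw 65.98573 line along u 0.19440435999231412
  green [311 184  11   8  11] u range -0.10252502993549568 -0.059030894750723796 -0.08253635803753177
  green [338 287   7   5  27] u range 0.18744073606259826 0.19869343685648408 0.19311347756199365
top -0.075 178:95/110/50 180:94/110/50 182:96/110/51 184:89/108/50 186:70/118/75 188:51/158/123 190:83/224/190 192:85/243/223 194:89/239/223 196:84/234/228 198:112/232/226 200:185/241/233 202:240/240/240 204:243/241/240 206:243/240/240 208:243/241/241
top 0.075 178:45/59/15 180:46/60/18 182:39/76/37 184:26/100/66 186:22/108/73 188:29/135/94 190:54/209/154 192:73/242/196 194:75/245/201 196:76/245/200 198:100/245/207 200:179/245/228 202:243/244/245 204:245/245/245 206:244/244/245 208:245/245/245
side -0.075 178:46/87/107 180:50/88/104 182:54/82/95 184:59/75/88 186:54/62/68 188:52/50/55 190:43/41/41 192:44/39/36 194:42/36/34 196:42/36/34 198:42/38/36 200:43/40/37 202:36/34/32 204:37/33/35 206:42/35/36 208:42/40/35
side 0.075 178:42/53/9 180:37/49/0 182:39/50/2 184:44/53/8 186:38/71/23 188:20/115/64 190:0/164/106 192:0/193/132 194:0/203/142 196:18/203/146 198:65/201/153 200:141/199/175 202:185/201/195 204:199/204/204 206:202/205/206 208:202/206/206
```

The trim edge shows at u≈0.189 in both cameras and the line is at 0.1944, so 5 mm more.

{"api": "servo_tool", "payload": {
  "commands": [
    [[0, -0.01, 0], [0, 0, 0], 1],
    [[0, -0.02, 0], [0, 0, 0], 1],
    [[0, -0.026, 0], [0, 0, 0], 1],
    [[0, -0.026, 0], [0, 0, 0], 1],
    [[0, -0.026, 0], [0, 0, 0], 1]
  ]
}}

```text
clock: 18.5
position: [0.5386, 0.0809, 0.0806]
orientation: [0.0, 0.204, 0.979, 0.0]
force: [1.5, 4.3, 2.5]
finger_gap: 0.147
grip_force: 40.0
```

{"api": "servo_tool", "payload": {
  "commands": [
    [[0, 0, 0], [0, 0, 0], 1],
    [[0, 0, 0], [0, 0, 0], 1],
    [[0, 0, 0], [0, 0, 0], 1],
    [[0, 0, 0], [0, 0, 0], 1]
  ]
}}

```text
clock: 18.9
position: [0.5386, 0.0809, 0.0806]
orientation: [0.0, 0.204, 0.979, 0.0]
force: [2.0, 4.4, 3.8]
finger_gap: 0.15
grip_force: 40.0
```

```bash
python3 ck.py c8 | head -9
```

```text
t 18.9 pos [0.5386 0.0809 0.0806] yaw 156.5 tilt z [ 0.0006  0.0003 -1.    ] j [-0.0559  0.3982  1.7435  0.0004  0.9993 -1.2167] F [1.9562 4.3837 3.7795] M [ 0.8526 -0.5344  0.0192] gap 0.14951814474775718 39.993356466293335
shift [-0.0106  0.6888  0.0134] turn [ 0.0003  0.0003 -0.    ]
top 78 yaw 66.3181 line along u 0.18913021389720963
  green [314 219   6   6  24] u range 0.18721503661985814 0.19954541251815164 0.193733198571277
  green [275 283   9   8  43] u range 0.18382162845241792 0.1995001115819871 0.19199695781795212
side 28 yaw 66.26364 line along u 0.18904130412559025
  green [338 287   7   5  28] u range 0.18744073606259826 0.19869343685648408 0.19365706750595213
top -0.075 178:93/108/49 180:92/107/48 182:94/109/50 184:87/107/49 186:71/115/75 188:48/147/128 190:73/208/199 192:86/235/226 194:93/241/221 196:88/242/223 198:117/238/220 200:185/241/233 202:240/242/241 204:243/241/240 206:243/239/239 208:243/241/241
top 0.075 178:48/61/20 180:47/63/20 182:39/76/38 184:25/100/65 186:22/108/74 188:33/136/97 190:54/209/154 192:73/242/197 194:73/244/200 196:74/244/199 198:98/244/206 200:178/245/228 202:242/244/245 204:245/245/245 206:244/244/245 208:245/245/245
```

View pics/c8.png

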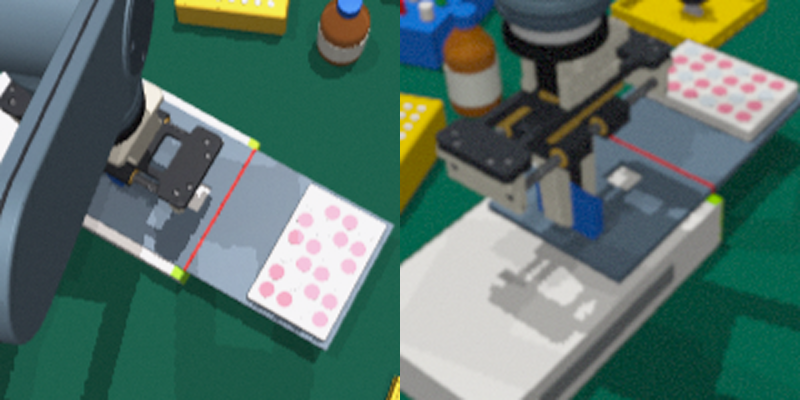

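The red line now runs from outer trim corner to outer trim corner (top crop (257,150) to (185,268)). The board lies flat and still in the grip, and the bottle, tip box and knob in the dish are undisturbed. Handing in.

```bash
python3 -c "
from plant import job
print(job.sign_off())"
```

```text
the job is handed in; nothing more can be done
None
```

I handed the job in at about 19 s: the knob stands in the 130 mm yellow dish, and the board is out with its red line level with the lime-green edge (within about 1 mm as measured), held flat and still in the gripper. The sign-off returned no verdict.

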